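Load the sample and lower the analyser's probe

ROBOT

A 6-joint arm with a two-finger parallel gripper is mounted at the origin on the work surface. World frame = base frame: x ahead of the robot, y to its left, z up, the work surface at z = 0. Lengths are in m, angles in rad, forces in N, time in s.
With the tool pointing down it reaches from about 0.425 to 0.95 m from the base axis. Payload 3.5 kg.
Tool frame: the origin (TCP) lies midway between the tips of the shut fingers; the grasp point (between the pads) lies 19 mm behind it; z points along the fingers, y is the line along which they close (so a half turn about z gives the same grasp; the last joint's range is limited). The gripper opens to 85 mm and grips with 20 to 120 N. Pads are 22 mm wide; open, the fingers measure 114 mm over their backs; the gripper's body (76 mm by 85 mm) begins 54 mm behind the grasp point. The pads swing forward as they close: fully open they stand 13 mm farther back than shut.
Start: joints at [-1.27, 0.286, 1.577, -0, 1.279, -0.15], TCP at [0.294, -0.608, 0.231] pointing down, gripper open.
Joint ranges: [-2.77, 2.77], [-0.9, 2.22], [0.21, 2.48], [-1.53, 4.67], [0.24, 2.81], [-2.84, 2.84]. Speed limits (rad/s): [2.79, 2.79, 3.14, 3.14, 3.14, 3.14].

INTERFACE

Orientations are given as a rotation vector (axis times angle).
In Python, from bench import manip gives the robot as it stands. The module is installed in compiled form; this text tells all that it offers.
- The arm moves only by the shell command python3 -m pendant 'ROWS'. ROWS is JSON, a list of rows, each an object of numbers: "ax", "ay", "az": the turn, a rotation vector about the tool's x, y, z normalised to -1 to 1, where 1 is pi rad; "x", "y", "z": the shift along the tool's x, y, z normalised to -1 to 1, where 1 is 20 cm; "gripper": the opening, from 0 (shut) to 1 (fully open). In form: [{"ax": .., "ay": .., "az": .., "x": .., "y": .., "z": .., "gripper": ..}, ...]. A call has 1 to 12 rows; each row is the pose to reach, as a shift and turn from the pose commanded when the call began, along the tool's axes at that moment, turning the shorter way round; what a row does not reach only later rows make up. A row lasts 1/10 s, in which the tool goes at most 50 mm and 8.59 degrees, less where a joint would pass 70% of its speed; a pose out of reach is approached as far as the arm can. A call with a number of a shift or a turn outside -1 to 1 is refused whole. A call with a gripper value outside its range is refused whole. The fingers move at their own pace and stop on an object; the grip force is fixed at half the most. Time passes only in rows, so rows that repeat a pose let the fingers close. It gives the time, the measured TCP pose, the force, the opening and the grip force at its end, in the units of the state.
- manip.get_obs(): the state, without advancing time (a new reading comes with each control period).
- manip.camera(name): name is "scene" or "top" or "wrist"; returns a dict with "pixels" (400x640x3 uint8, red, green, blue), "fx", "fy", "cx", "cy" (pixels), "k1" (the pictures are not rectified: a ray, as slopes to the right and down, at radius r is drawn at 1 + k1 r^2 times it, then the intrinsics apply), "R" (3x3) and "t" (3): a world point X has camera coordinates R X + t; the wrist camera has in their place "hand_eye" (4x4, takes a point from camera to tool coordinates, whose origin is the TCP and whose axes are the flange's). Camera axes: x right, y down, z forward; pixel columns grow to the right and rows downward; lengths in m; the calibration is good to about 2 mm. A picture is of the moment at which its call begins: read the wrist's pose just before it. There is no depth.
- manip.sign_off(): hands the job in; it is judged then, once.
Trained networks look in a picture, given as the dict that the camera call returned (one of the last four; its "shot" number tells which), for a name from the list of things; names that differ only in an ending like _2 or _b are one class to them, and where a whole thing is asked for, a point or a joint stands for the part that bears it (a point fixed in the world has none). Each returns a list of dicts, best first, with "conf" (0 to 1); they miss things now and then, are a little off and sometimes report something else, mostly with a low value. They report only what shows in the picture. A call takes as long as a camera call.
- manip.recognise(query, picture): "centre" ([x, y, z] in m, in the coordinates of the camera as it stood for that picture, good to about 4 mm: the middle of the surface that is visible of it).
- manip.trace(query, picture): "mask" (400x640 bool, what is visible of it).
The state is a dict: "t": time; "qpos": joint angles; "joint_vel": joint speeds; "tau": joint torques, N m; "position": TCP position; "orientation": TCP orientation; "contact_force": force on the tool from outside, world axes, zero at the start; "wrist_torque": the same for the moment, N m; "grip_width": finger opening in m; "grasp_force": force on a finger pad.
Only numpy, scipy, OpenCV 4.12 (cv2) and the standard library are available. Lean on these libraries where they do the work, as an engineer would, in place of code of your own. Each camera call takes 0.05 s, during which the arm holds its last target. There are 200 camera calls.

TASK

Start a sample on the blood analyser: with a fingertip, push the blue sample carriage along its track until it is fully home under the probe, and only then push the blue T-handled sample lever back, past its first click, all the way to its second stop so that the probe is down in the cup. Only push: do not lift the carriage off its track, do not disturb the other things on the bench, and finish with the hand clear.

Things in the scene. Friction and masses are not known exactly. Their poses are not given: they have to be found in the camera images.
- analyser: Domed white bench-top blood analyser, fixed, 390 deep x 280 wide x 240 high. Origin: on the bench under the housing. Its own -x axis points out of its front, towards whoever works at it; +x to its back, z up. In its frame (mm) the housing fills x = -70 to 170, y = -140 to 140; track, nose, probe and lever all lie on the line y = +40.
- track_mouth (a point): Front end of the grey sample track, centre of its bed, 22 above the bench, at analyser x = -220, y = 40 mm. The bed is 90 wide and runs 150 back to the housing; a guide rail each side, 12 high, 61 apart. Over its rear half hangs a grey nose 85 wide, from analyser x = -140 back, z = 130 to 190, with the steel probe at x = -105.
- carriage: Blue sample carriage, a loose plate 150 x 57 x 8, about 0.15 kg, on the track with 2 mm play each side. Origin: centre of its underside; its x axis runs along the track into the analyser. A sample cup at its rear, top 46 above the underside. Fully home its rear end meets the housing and its origin is at analyser x = -145, y = 40, z = 22 mm; it starts 25 to 60 short of that and slides at 0.5 to 2 N.
- carriage_tab (a point): Centre of the upright push tab at the carriage's front end: 8 thick (along the track), 46 wide, its top 72 above the bench. This point is 71 in front of the carriage's origin and 29 above its underside (51 above the bench). Its front face is pushed towards the analyser's +x.
- sample_lever (a joint): Sample lever angle, rad. 0: parked, leaning 25 degrees to the front, probe up (play to 0.04). 0.45: first click, upright, held by a spring detent, probe above the cup. 0.87: second stop, leaning 25 degrees back, probe in the cup; stays there by itself. Grows as the handle is pushed to the analyser's +x. Each detent takes 4 N at the handle along its arc (8 N if pushed level), then snaps on.
- lever_bar (a point): Centre of the lever's blue T-handle, a bar 72 long (along the analyser's y), 16 in diameter. It swings at radius 110 about a pivot along y at analyser x = -60, z = 175: parked at x = -106, z = 275; first click x = -58, z = 285; second stop x = -13, z = 275 (mm). Below it a grey quadrant of radius 60 about the pivot, top at z = 235. Clear in front and above.
- wash_bottle: Bystander: white bottle, 54 diameter x 150 high, standing on the bench at the front of the analyser, about 150 mm to the side of the track. Origin: centre of its underside.
- control_vial: Bystander: small amber jar with red cap, 28 diameter x 50 high, on the other side of the track, about 95 mm from its centre line. Origin: centre of its underside.
- tube_rack: Bystander: white rack with ten capped blood tubes, 200 x 66 x 98 high. Origin: centre of its underside.
- mouse: Bystander: blue and white computer mouse, 100 x 56 x 32. Origin: centre of its underside.
- cup_tray: Bystander: grey tray of spare sample cups, 120 x 90 x 30. Origin: centre of its underside.
- slide_box: Bystander: green and white box for glass slides, 97 x 87 x 36. Origin: centre of its underside.

How it is judged:
On the way, in this order (a step that is already met when the one before it is completed fails the run):
1. the carriage is fully home (within 3 mm) on its track (x of carriage in the frame of analyser above -0.148 m and z of carriage in the frame of analyser below 0.025 m), for 0.2 s.
2. the sample lever is at its second stop (value of joint sample_lever above 0.82 rad), for 0.2 s.
At the end, for the whole second after the job is handed in: The sample lever rests at its second stop (joint above 0.82 of 0.87 rad), the carriage lies at rest on its track fully home (within 3 mm), straight between its rails (all of step 1 and value of joint sample_lever above 0.82 rad and angle between the x axis of carriage and the x axis of analyser, either way round below 0.08 rad and linear speed of carriage below 0.01 m/s); the robot touches nothing.
It fails at once if the carriage is lifted off its track (more than 6 mm) (z of carriage in the frame of analyser above 0.028 m).
It fails at once if the lever is pushed past its first click while the carriage is not home: the probe would strike the block (value of joint sample_lever above 0.55 rad and x of carriage in the frame of analyser below -0.15 m).
It fails at once if a bystander is moved more than 20 mm (distance of any of wash_bottle, control_vial, tube_rack, mouse, cup_tray, slide_box from where it was at the start of the episode above 0.02 m).
It also fails if it takes over 40 s, if anything falls off the work surface, if the arm or the gripper's body presses on something with over 40 N, if the wrist force passes 120 N, or if a joint passes its speed limit or range.

## Working session

There is one attempt and no reset: what is moved stays moved. The work goes in short steps, Python scripts to look and compute and a shell command to move; the robot and the scene stay as the last step left them, time stands still between calls to the robot, and variables do not carry over. Pictures are saved under pics/ and viewed, at most 10 in all, crops included, and the job is handed in when it is done.

```bash
mkdir -p pics; cat > h.py <<'E'
import numpy as np, cv2
from bench import manip
from scipy.spatial.transform import Rotation as Ro
def cam(n):
    o=manip.get_obs(); c=manip.camera(n)
    if 'R' not in c or c['R'] is None:
        H=np.array(c['hand_eye']); T=np.eye(4); T[:3,:3]=Ro.from_rotvec(o['orientation']).as_matrix(); T[:3,3]=o['position']
        W=np.linalg.inv(T@H); c['R']=W[:3,:3]; c['t']=W[:3,3]
    return c
def world(c,p): return np.array(c['R']).T@(np.array(p)-np.array(c['t']))
def proj(c,X):
    p=np.array(c['R'])@np.array(X)+c['t']; s=p[:2]/p[2]; s=s*(1+c['k1']*(s@s)); return np.array([c['fx']*s[0]+c['cx'],c['fy']*s[1]+c['cy']])
def ray(c,uv):
    d=np.array([(uv[0]-c['cx'])/c['fx'],(uv[1]-c['cy'])/c['fy']]); s=d.copy()
    for _ in range(20): s=d/(1+c['k1']*(s@s))
    R=np.array(c['R']); return -R.T@np.array(c['t']), R.T@np.array([s[0],s[1],1])
def atz(c,uv,z):
    o,d=ray(c,uv); return o+d*(z-o[2])/d[2]
def save(c,n): cv2.imwrite('pics/'+n,c['pixels'][:,:,::-1])
E
python3 - <<'E'
from h import *
np.set_printoptions(precision=4,suppress=True)
print(manip.get_obs()['orientation'])
for n in ['scene','top']:
    c=cam(n); save(c,n+'.png'); print(n,world(c,[0,0,0]))
    for q in ['analyser','carriage','carriage_tab','lever_bar','sample_lever','track_mouth','wash_bottle','control_vial','tube_rack','mouse','cup_tray','slide_box']:
        for r in manip.recognise(q,c)[:2]: 
            w=world(c,r['centre']); print(q,round(r['conf'],2),w,proj(c,w))
E
```

```text
[-3.0599 -0.7016  0.0003]
scene [ 1.1343 -0.494   0.8506]
analyser 0.78 [ 0.6046 -0.378   0.2066] [163.7807 314.4614]
carriage 0.93 [ 0.5425 -0.1107  0.0286] [267.3963 280.9481]
carriage_tab 0.68 [ 0.5401 -0.1111  0.0283] [266.6667 280.556 ]
lever_bar 0.83 [ 0.5634 -0.2148  0.2792] [221.9172 230.9903]
sample_lever 0.62 [ 0.5612 -0.2147  0.2795] [221.2941 230.3224]
sample_lever 0.46 [0.6654 0.4097 0.0277] [431.0021 210.8181]
track_mouth 0.77 [ 0.6042 -0.3714  0.2049] [167.1974 312.8592]
wash_bottle 0.65 [ 0.41   -0.1815  0.1129] [208.0963 242.8914]
control_vial 0.57 [ 0.6444 -0.147   0.0395] [282.122  311.5032]
tube_rack 0.74 [0.4708 0.349  0.0579] [369.6523 182.6117]
tube_rack 0.73 [ 0.6433 -0.1495  0.0401] [280.9276 311.6759]
mouse 0.73 [0.6643 0.4059 0.0311] [430.1562 210.3339]
mouse 0.3 [ 0.4106 -0.1836  0.1155] [207.3226 242.6678]
cup_tray 0.92 [0.4866 0.5424 0.0158] [409.6229 171.3621]
slide_box 0.7 [0.6612 0.2704 0.0402] [401.6888 228.9547]
top [0.3174 0.1116 1.2539]
analyser 0.59 [ 0.5357 -0.3026  0.2208] [476.6732 212.3115]
carriage 0.88 [ 0.5383 -0.1322  0.028 ] [399.2456 214.6964]
carriage_tab 0.72 [ 0.5375 -0.1264  0.0294] [397.5412 214.6597]
lever_bar 0.63 [ 0.5559 -0.1997  0.2827] [446.6692 196.0903]
sample_lever 0.6 [ 0.5578 -0.2057  0.2826] [449.036  195.6652]
track_mouth 0.97 [ 0.5344 -0.305   0.2186] [477.2124 213.0081]
track_mouth 0.16 [ 0.5532 -0.2036  0.2804] [447.8316 197.4704]
wash_bottle 0.73 [ 0.3969 -0.1683  0.0988] [412.9312 259.2281]
control_vial 0.28 [ 0.3983 -0.1656  0.103 ] [412.4009 258.576 ]
tube_rack 0.73 [0.4498 0.362  0.0589] [242.2494 222.1425]
tube_rack 0.22 [0.644  0.4186 0.032 ] [236.3561 163.4286]
mouse 0.9 [0.6446 0.4157 0.0334] [237.1789 163.2194]
cup_tray 0.65 [0.4819 0.5414 0.0027] [193.2169 208.4109]
slide_box 0.55 [0.6477 0.2817 0.0381] [277.2526 166.6738]
```

```bash
python3 - <<'E'
import cv2
a=cv2.imread('pics/scene.png')[180:400,100:400]; cv2.imwrite('pics/sc.png',cv2.resize(a,None,fx=2.6,fy=2.6,interpolation=2))
a=cv2.imread('pics/top.png')[120:300,340:580]; cv2.imwrite('pics/tc.png',cv2.resize(a,None,fx=3.3,fy=3.3,interpolation=2))
E
```

```text
(no output)
```

View pics/sc.png

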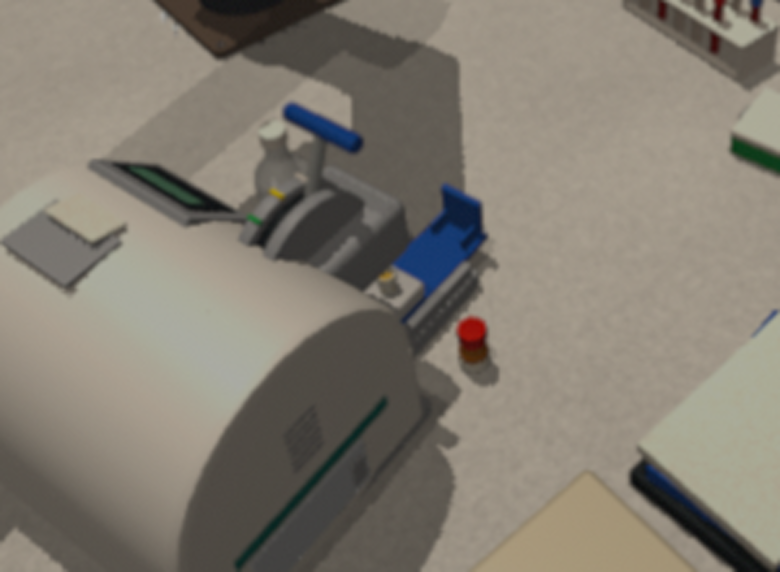

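View pics/tc.png

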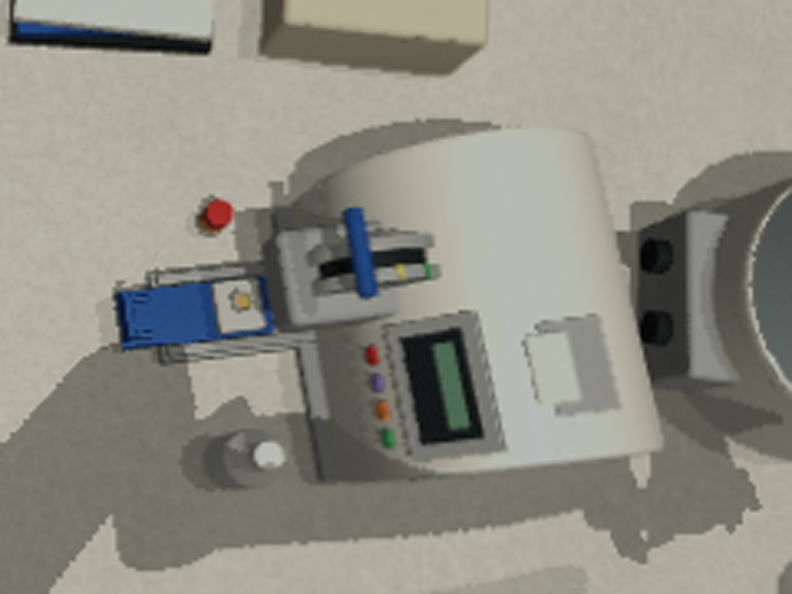

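The pictures show the track running towards world -y. The tab sits at its left end (top image about (376,216)), the lever bar at about (449,196), the vial on the +x side and the bottle on the -x side. Next I'll measure the axis.

```bash
python3 - <<'E'
from h import *
np.set_printoptions(precision=4,suppress=True)
c=cam('top'); s=cam('scene')
T=lambda u,v,z: atz(c,(340+u/3.3,120+v/3.3),z)
S=lambda u,v,z: atz(s,(100+u/2.6,180+v/2.6),z)
a,b=T(353,212,.28),T(369,294,.28); print('bar',a,b,(a+b)/2,'len',np.linalg.norm(a-b))
a,b=S(290,110,.28),S(356,143,.28); print('bar s',a,b,(a+b)/2,np.linalg.norm(a-b))
print('rails',T(150,272,.034),T(162,358,.034),'far',T(272,262,.034),T(310,345,.034))
print('carr front corners',T(118,291,.03),T(124,347,.03),T(118,291,.072),T(124,347,.072),'rear',T(265,278,.03),T(271,332,.03))
a,b=S(445,187,.072),S(482,205,.072);print('tab s',a,b,(a+b)/2)
for cc,n in ((c,'top'),(s,'scene')):
  for q in ('lever_bar','carriage'):
    r=manip.trace(q,cc)
    if r:
        m=r[0]['mask'].astype(np.uint8); k=cv2.findContours(m,0,2)[0]; k=max(k,key=cv2.contourArea); (u,sz,an)=cv2.minAreaRect(k); bx=cv2.boxPoints((u,sz,an))
        z=.28 if q=='lever_bar' else .03
        print(n,q,r[0]['conf'],sz,atz(cc,u,z),[atz(cc,p,z)[:2] for p in bx])
E
```

```text
bar [ 0.5884 -0.1998  0.28  ] [ 0.5239 -0.2154  0.28  ] [ 0.5561 -0.2076  0.28  ] len 0.06632076283909612
bar s [ 0.5288 -0.2163  0.28  ] [ 0.5935 -0.2004  0.28  ] [ 0.5611 -0.2083  0.28  ] 0.06662012358685905
rails [ 0.572  -0.0836  0.034 ] [ 0.4888 -0.1021  0.034 ] far [ 0.5965 -0.202   0.034 ] [ 0.5189 -0.2435  0.034 ]
carr front corners [ 0.5501 -0.0545  0.03  ] [ 0.4956 -0.0652  0.03  ] [ 0.5421 -0.0488  0.072 ] [ 0.4895 -0.0591  0.072 ] rear [ 0.5805 -0.1971  0.03  ] [ 0.5277 -0.2063  0.03  ]
tab s [ 0.506  -0.0661  0.072 ] [ 0.5486 -0.0553  0.072 ] [ 0.5273 -0.0607  0.072 ]
top lever_bar 0.7 (24.933963775634766, 5.727128982543945) [ 0.5571 -0.2044  0.28  ] [array([ 0.5864, -0.1889]), array([ 0.5914, -0.2032]), array([ 0.5282, -0.2197]), array([ 0.5233, -0.2055])]
top carriage 0.78 (17.499282836914062, 46.269935607910156) [ 0.5387 -0.1286  0.03  ] [array([ 0.5491, -0.0499]), array([ 0.5846, -0.1968]), array([ 0.5284, -0.2067]), array([ 0.4934, -0.0613])]
scene lever_bar 0.6 (28.284269332885742, 27.577163696289062) [ 0.5678 -0.2247  0.28  ] [array([ 0.5411, -0.2521]), array([ 0.5181, -0.1931]), array([ 0.5944, -0.1974]), array([ 0.6126, -0.2532])]
scene carriage 0.81 (25.040966033935547, 55.56291580200195) [ 0.5336 -0.1085  0.03  ] [array([ 0.5253, -0.1832]), array([ 0.4648, -0.0319]), array([ 0.5426, -0.0287]), array([ 0.5936, -0.1753])]
```

```bash
cat > d.py <<'E'
import sys
from h import *
np.set_printoptions(precision=4,suppress=True)
ex=np.array([.228,-.974,0]);ey=np.array([.974,.228,0]);BAR=np.array([.5588,-.2075,0]);O=BAR+.106*ex-.04*ey
def A(x,y,z): return O+x*ex+y*ey+np.array([0,0,z])
def delta(P):
    o=manip.get_obs(); R=Ro.from_rotvec(o['orientation']).as_matrix()
    print('at',o['position'],'in analyser',[(o['position']-O)@ex,(o['position']-O)@ey],'goal',P,'units',R.T@(np.array(P)-o['position'])/.2,'yaw err deg of tool y',np.degrees(np.arctan2(R[1,1],R[0,1])-np.arctan2(ex[1],ex[0])),'F',o['contact_force'],o['t'])
if __name__=='__main__': delta(A(*map(float,sys.argv[1:4])))
E
python3 -m pendant '[{"z":-0.85,"az":0.07,"gripper":0},{"z":-0.85,"az":0.07,"gripper":0},{"z":-0.85,"az":0.07,"gripper":0},{"z":-0.85,"az":0.07,"gripper":0},{"z":-0.85,"x":0.9,"y":-0.9,"az":0.07,"gripper":0},{"z":-0.85,"x":0.9,"y":-0.9,"az":0.07,"gripper":0},{"z":-0.85,"x":0.9,"y":-0.9,"az":0.07,"gripper":0},{"z":-0.85,"x":0.9,"y":-0.9,"az":0.07,"gripper":0},{"z":-0.85,"x":0.9,"y":-0.9,"az":0.07,"gripper":0},{"z":-0.85,"x":0.9,"y":-0.9,"az":0.07,"gripper":0},{"z":-0.85,"x":0.9,"y":-0.9,"az":0.07,"gripper":0}]'
python3 d.py -0.32 0.04 0.2
```

```text
at [ 0.2941 -0.6075  0.2313] in analyser [np.float64(0.22321227630199342), np.float64(-0.30898871783502635)] goal [0.51   0.0009 0.2   ] units [ 2.2972 -2.2681  0.1566] yaw err deg of tool y 12.654793342052942 F [ 0.1428 -0.1939 -0.0361] 1.6invalid input at $[0]: expected keys ax, ay, az, x, y, z, gripper
```

```bash
python3 -m pendant '[{"ax":0,"ay":0,"x":0,"y":0,"z":-0.85,"az":0.07,"gripper":0},{"ax":0,"ay":0,"x":0,"y":0,"z":-0.85,"az":0.07,"gripper":0},{"ax":0,"ay":0,"x":0,"y":0,"z":-0.85,"az":0.07,"gripper":0},{"ax":0,"ay":0,"x":0,"y":0,"z":-0.85,"az":0.07,"gripper":0},{"ax":0,"ay":0,"z":-0.85,"x":0.9,"y":-0.9,"az":0.07,"gripper":0},{"ax":0,"ay":0,"z":-0.85,"x":0.9,"y":-0.9,"az":0.07,"gripper":0},{"ax":0,"ay":0,"z":-0.85,"x":0.9,"y":-0.9,"az":0.07,"gripper":0},{"ax":0,"ay":0,"z":-0.85,"x":0.9,"y":-0.9,"az":0.07,"gripper":0},{"ax":0,"ay":0,"z":-0.85,"x":0.9,"y":-0.9,"az":0.07,"gripper":0},{"ax":0,"ay":0,"z":-0.85,"x":0.9,"y":-0.9,"az":0.07,"gripper":0},{"ax":0,"ay":0,"z":-0.85,"x":0.9,"y":-0.9,"az":0.07,"gripper":0}]'
python3 d.py -0.32 0.04 0.4
```

```text
t: 2.7
position: [0.3782, -0.3661, 0.402]
orientation: [3.118, 0.365, 0.001]
contact_force: [-1.0, -0.2, 0.9]
grip_width: 0.0003
grasp_force: 0.0
at [ 0.3782 -0.3661  0.402 ] in analyser [np.float64(0.007183887369974057), np.float64(-0.17205716149921482)] goal [0.51   0.0009 0.4   ] units [ 1.0656 -1.6329  0.0076] yaw err deg of tool y 0.19403660593565836 F [-1.0216 -0.2433  0.8947] 2.7
```

```bash
python3 -m pendant '[{"ax":0,"ay":0,"x":0.7,"y":-1,"z":0,"az":0,"gripper":0},{"ax":0,"ay":0,"x":0.7,"y":-1,"z":0,"az":0,"gripper":0},{"ax":0,"ay":0,"x":0.7,"y":-1,"z":0,"az":0,"gripper":0},{"ax":0,"ay":0,"x":0.7,"y":-1,"z":0,"az":0,"gripper":0},{"ax":0,"ay":0,"x":0.7,"y":-1,"z":0,"az":0,"gripper":0},{"ax":0,"ay":0,"x":0.7,"y":-1,"z":0,"az":0,"gripper":0},{"ax":0,"ay":0,"x":0.7,"y":-1,"z":0,"az":0,"gripper":0},{"ax":0,"ay":0,"x":0.7,"y":-1,"z":0,"az":0,"gripper":0}]' >/dev/null
python3 -m pendant '[{"ax":0,"ay":0,"x":0.37,"y":-0.65,"z":0,"az":0,"gripper":0},{"ax":0,"ay":0,"x":0.37,"y":-0.65,"z":0,"az":0,"gripper":0},{"ax":0,"ay":0,"x":0.37,"y":-0.65,"z":0,"az":0,"gripper":0},{"ax":0,"ay":0,"x":0.37,"y":-0.65,"z":0.8,"az":0,"gripper":0},{"ax":0,"ay":0,"x":0.37,"y":-0.65,"z":0.8,"az":0,"gripper":0},{"ax":0,"ay":0,"x":0.37,"y":-0.65,"z":0.8,"az":0,"gripper":0},{"ax":0,"ay":0,"x":0.37,"y":-0.65,"z":0.8,"az":0,"gripper":0},{"ax":0,"ay":0,"x":0.37,"y":-0.65,"z":0.8,"az":0,"gripper":0}]' >/dev/null
python3 d.py -0.32 0.04 0.048; python3 - <<'E'
from d import *
c=cam('wrist'); 
for q in ('carriage_tab','lever_bar','carriage'):
    for r in manip.recognise(q,c)[:1]:
        w=world(c,r['centre']); print(q,r['conf'],w,(w-O)@ex,(w-O)@ey)
for P in [(-.220,.04,.022),(-.257,.04,.072),(-.22,.0095,.034),(-.22,.0705,.034),(-.15,.0095,.034),(-.15,.0705,.034)]:
    p=proj(c,A(*P)); print(P,p); cv2.circle(c['pixels'],tuple(int(i) for i in p),3,(255,0,0),1)
save(c,'w1.png')
E
```

```text
at [0.5097 0.0018 0.2396] in analyser [np.float64(-0.3210729617309388), np.float64(0.03991790371067266)] goal [0.51   0.0009 0.048 ] units [0.0045 0.0059 0.9582] yaw err deg of tool y -0.09218484650425109 F [0.1775 0.7183 0.3337] 4.3
carriage_tab 0.59 [ 0.5411 -0.1279  0.0314] -0.18761913603320593 0.040980070090841356
carriage 0.67 [ 0.5438 -0.1275  0.0325] -0.1874136493759104 0.04366792325558179
(-0.22, 0.04, 0.022) [399.474  172.0348]
(-0.257, 0.04, 0.072) [377.306  182.0785]
(-0.22, 0.0095, 0.034) [399.9269 198.3159]
(-0.22, 0.0705, 0.034) [404.1414 148.8484]
(-0.15, 0.0095, 0.034) [455.4142 198.2957]
(-0.15, 0.0705, 0.034) [462.4374 149.2617]
```

View pics/w1.png

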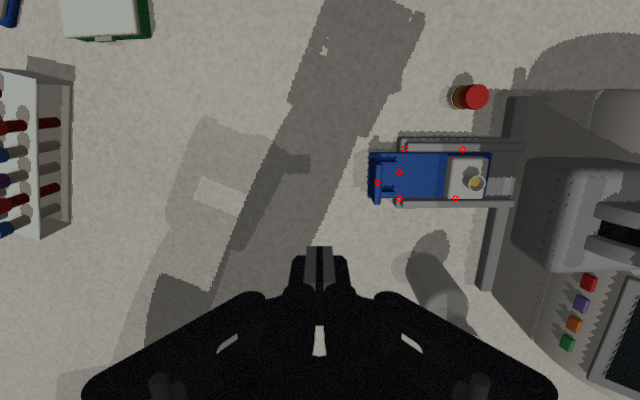

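The predicted points land on the rail ends (≈(400,200) and (404,148)) and on the tab (≈(377,180)), so the frame is good. I'll descend and push.

```bash
python3 -m pendant '[{"ax":0,"ay":0,"x":0,"y":0,"z":0.95,"az":0,"gripper":0},{"ax":0,"ay":0,"x":0,"y":0,"z":0.95,"az":0,"gripper":0},{"ax":0,"ay":0,"x":0,"y":0,"z":0.95,"az":0,"gripper":0},{"ax":0,"ay":0,"x":0,"y":0,"z":0.95,"az":0,"gripper":0},{"ax":0,"ay":0,"x":0,"y":0,"z":0.95,"az":0,"gripper":0},{"ax":0,"ay":0,"x":0,"y":0.15,"z":0.95,"az":0,"gripper":0},{"ax":0,"ay":0,"x":0,"y":0.15,"z":0.95,"az":0,"gripper":0}]'
python3 -m pendant '[{"ax":0,"ay":0,"x":0,"y":0.05,"z":0,"az":0,"gripper":0},{"ax":0,"ay":0,"x":0,"y":0.08,"z":0,"az":0,"gripper":0},{"ax":0,"ay":0,"x":0,"y":0.11,"z":0,"az":0,"gripper":0},{"ax":0,"ay":0,"x":0,"y":0.14,"z":0,"az":0,"gripper":0},{"ax":0,"ay":0,"x":0,"y":0.17,"z":0,"az":0,"gripper":0},{"ax":0,"ay":0,"x":0,"y":0.2,"z":0,"az":0,"gripper":0},{"ax":0,"ay":0,"x":0,"y":0.22,"z":0,"az":0,"gripper":0},{"ax":0,"ay":0,"x":0,"y":0.22,"z":0,"az":0,"gripper":0}]'
python3 d.py -0.2345 0.04 0.048
```

```text
t: 5.2
position: [0.5216, -0.0288, 0.0557]
orientation: [3.117, 0.359, 0.012]
contact_force: [0.2, -0.3, 0.4]
grip_width: -0.0002
grasp_force: 0.0
t: 6.0
position: [0.5275, -0.0697, 0.0512]
orientation: [3.12, 0.361, -0.0]
contact_force: [-0.2, -0.3, -0.8]
grip_width: 0.0002
grasp_force: 0.0
at [ 0.5275 -0.0697  0.0512] in analyser [np.float64(-0.2474418781142441), np.float64(0.041002398411389016)] goal [ 0.5295 -0.0823  0.048 ] units [-0.0049  0.0639  0.0158] yaw err deg of tool y 0.035462088508951696 F [-0.2365 -0.2862 -0.7764] 6.0
```

```bash
python3 -m pendant '[{"ax":0,"ay":0,"x":0,"y":0.02,"z":0,"az":0,"gripper":0},{"ax":0,"ay":0,"x":0,"y":0.03,"z":0,"az":0,"gripper":0},{"ax":0,"ay":0,"x":0,"y":0.04,"z":0,"az":0,"gripper":0},{"ax":0,"ay":0,"x":0,"y":0.05,"z":0,"az":0,"gripper":0},{"ax":0,"ay":0,"x":0,"y":0.05,"z":0,"az":0,"gripper":0},{"ax":0,"ay":0,"x":0,"y":0.05,"z":0,"az":0,"gripper":0}]'
python3 d.py -0.2345 0.04 0.048
python3 - <<'E'
from d import *
c=cam('wrist'); save(c,'w2.png')
E
```

```text
t: 6.6
position: [0.5299, -0.0789, 0.0514]
orientation: [3.12, 0.362, 0.001]
contact_force: [-0.2, -0.6, -0.5]
grip_width: -0.0001
grasp_force: 0.0
at [ 0.5299 -0.0789  0.0514] in analyser [np.float64(-0.23791781344143695), np.float64(0.04117747501948312)] goal [ 0.5295 -0.0823  0.048 ] units [-0.0058  0.0163  0.017 ] yaw err deg of tool y 0.05743203179396431 F [-0.1638 -0.5706 -0.4866] 6.6
```

View pics/w2.png

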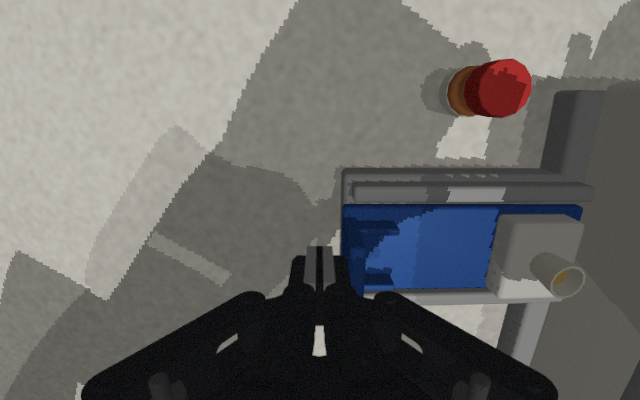

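The carriage has moved nearly home: its front at column 342 is almost level with the rail ends. I'll keep creeping until the force rises.

```bash
python3 -m pendant '[{"ax":0,"ay":0,"x":-0.005,"y":0.01,"z":0,"az":0,"gripper":0},{"ax":0,"ay":0,"x":-0.005,"y":0.015,"z":0,"az":0,"gripper":0},{"ax":0,"ay":0,"x":-0.005,"y":0.02,"z":0,"az":0,"gripper":0},{"ax":0,"ay":0,"x":-0.005,"y":0.02,"z":0,"az":0,"gripper":0}]'
python3 -m pendant '[{"ax":0,"ay":0,"x":0,"y":0.005,"z":0,"az":0,"gripper":0},{"ax":0,"ay":0,"x":0,"y":0.01,"z":0,"az":0,"gripper":0},{"ax":0,"ay":0,"x":0,"y":0.01,"z":0,"az":0,"gripper":0}]'
python3 d.py -0.2345 0.04 0.048
```

```text
t: 7.05
position: [0.5294, -0.0799, 0.0515]
orientation: [-3.115, -0.359, 0.001]
contact_force: [0.0, 11.1, 3.1]
grip_width: 0.0002
grasp_force: 5.1
t: 7.35
position: [0.5294, -0.08, 0.0515]
orientation: [-3.111, -0.357, 0.002]
contact_force: [-1.3, 15.0, 6.7]
grip_width: -0.0001
grasp_force: 8.1
at [ 0.5294 -0.08    0.0515] in analyser [np.float64(-0.23693987306390818), np.float64(0.040427496582514454)] goal [ 0.5295 -0.0823  0.048 ] units [-0.002   0.0116  0.0175] yaw err deg of tool y -0.070026661648637 F [-1.3057 14.9964  6.7084] 7.35
```

```bash
python3 -m pendant '[{"ax":0,"ay":0,"x":0,"y":-0.05,"z":0,"az":0,"gripper":0},{"ax":0,"ay":0,"x":0,"y":-0.2,"z":0,"az":0,"gripper":0},{"ax":0,"ay":0,"x":0,"y":-0.3,"z":0,"az":0,"gripper":0},{"ax":0,"ay":0,"x":0,"y":-0.3,"z":-0.9,"az":0,"gripper":0},{"ax":0,"ay":0,"x":0,"y":-0.3,"z":-0.9,"az":0,"gripper":0},{"ax":0,"ay":0,"x":0,"y":-0.3,"z":-0.9,"az":0,"gripper":0},{"ax":0,"ay":0,"x":0,"y":-0.3,"z":-0.9,"az":0,"gripper":0},{"ax":0,"ay":0,"x":0,"y":-0.3,"z":-0.9,"az":0,"gripper":0},{"ax":0,"ay":0,"x":0,"y":-0.3,"z":-0.9,"az":0,"gripper":0}]'
python3 d.py -0.155 0.04 0.266
python3 - <<'E'
from d import *
c=cam('wrist')
for P in [(-.220,.04,.03),(-.22,.0095,.034),(-.22,.0705,.034)]: print(proj(c,A(*P)))
a=c['pixels'][100:300,300:600]; c['pixels']=cv2.resize(a,None,fx=2.6,fy=2.6); save(c,'w3.png')
t=cam('top'); save(t,'t3.png'); print([proj(t,A(*P)) for P in [(-.220,.04,.03),(-.22,.04,.072)]])
E
```

```text
t: 8.25
position: [0.5166, -0.0266, 0.232]
orientation: [3.119, 0.362, 0.003]
contact_force: [1.1, -0.1, -0.8]
grip_width: 0.0003
grasp_force: 0.0
at [ 0.5166 -0.0266  0.232 ] in analyser [np.float64(-0.2919001749241843), np.float64(0.04015135593949222)] goal [ 0.5476 -0.1598  0.266 ] units [-0.001  0.684 -0.169] yaw err deg of tool y 0.05353434845065658 F [ 1.0539 -0.1159 -0.8169] 8.25
[377.8941 176.0948]
[376.9751 201.4342]
[380.1334 150.9922]
[array([388.2186, 214.9496]), array([390.6874, 212.9   ])]
```

View pics/w3.png

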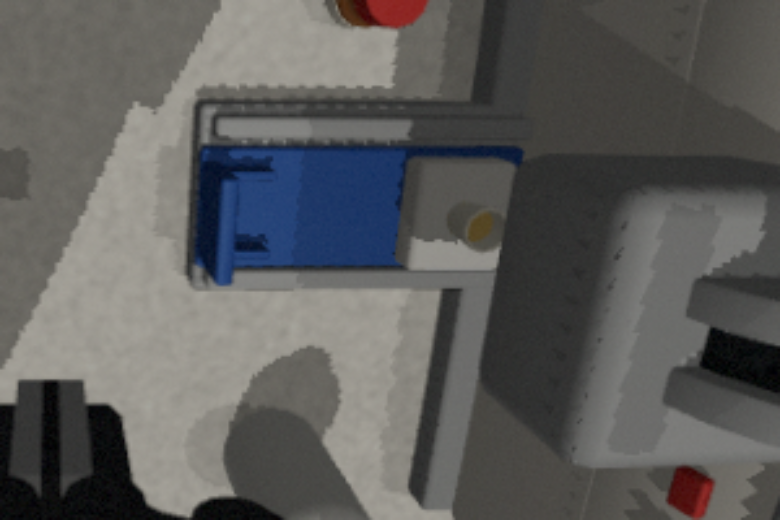

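The carriage front (crop ≈(200,215)) is level with the track front and its rear is at the housing: it is home and straight. Next is the lever.

```bash
python3 -m pendant '[{"ax":0,"ay":0,"x":0,"y":0,"z":-0.18,"az":0,"gripper":0},{"ax":0,"ay":0,"x":0,"y":0.2,"z":-0.18,"az":0,"gripper":0},{"ax":0,"ay":0,"x":0,"y":0.4,"z":-0.18,"az":0,"gripper":0},{"ax":0,"ay":0,"x":0,"y":0.6,"z":-0.18,"az":0,"gripper":0},{"ax":0,"ay":0,"x":0,"y":0.7,"z":-0.18,"az":0,"gripper":0},{"ax":0,"ay":0,"x":0,"y":0.7,"z":-0.18,"az":0,"gripper":0}]'
python3 -m pendant '[{"ax":0,"ay":0,"x":0,"y":0.05,"z":0,"az":0,"gripper":0},{"ax":0,"ay":0,"x":0,"y":0.1,"z":0,"az":0,"gripper":0},{"ax":0,"ay":0,"x":0,"y":0.15,"z":0,"az":0,"gripper":0},{"ax":0,"ay":0,"x":0,"y":0.2,"z":0,"az":0,"gripper":0},{"ax":0,"ay":0,"x":0,"y":0.25,"z":0,"az":0,"gripper":0},{"ax":0,"ay":0,"x":0,"y":0.3,"z":0,"az":0,"gripper":0},{"ax":0,"ay":0,"x":0,"y":0.35,"z":0,"az":0,"gripper":0},{"ax":0,"ay":0,"x":0,"y":0.35,"z":0,"az":0,"gripper":0}]'
python3 d.py -0.035 0.04 0.266
```

```text
t: 8.95
position: [0.5479, -0.1645, 0.2649]
orientation: [-3.119, -0.356, 0.005]
contact_force: [-0.1, 0.3, -0.5]
grip_width: -0.0001
grasp_force: 0.0
t: 9.75
position: [0.5644, -0.2322, 0.2667]
orientation: [3.121, 0.36, -0.001]
contact_force: [-0.1, -0.1, -0.5]
grip_width: 0.0002
grasp_force: 0.0
at [ 0.5644 -0.2322  0.2667] in analyser [np.float64(-0.08071931081527649), np.float64(0.03987782538435255)] goal [ 0.575  -0.2767  0.266 ] units [0.0008 0.2284 0.0036] yaw err deg of tool y -0.01966068093684998 F [-0.0647 -0.087  -0.5184] 9.75
```

```bash
python3 -m pendant '[{"ax":0,"ay":0,"x":0,"y":0.05,"z":0,"az":0,"gripper":0},{"ax":0,"ay":0,"x":0,"y":0.1,"z":0,"az":0,"gripper":0},{"ax":0,"ay":0,"x":0,"y":0.14,"z":0,"az":0,"gripper":0},{"ax":0,"ay":0,"x":0,"y":0.17,"z":0,"az":0,"gripper":0},{"ax":0,"ay":0,"x":0,"y":0.19,"z":0,"az":0,"gripper":0},{"ax":0,"ay":0,"x":0,"y":0.19,"z":0,"az":0,"gripper":0}]'
python3 d.py -0.035 0.04 0.266
python3 -m pendant '[{"ax":0,"ay":0,"x":0,"y":0.01,"z":0,"az":0,"gripper":0},{"ax":0,"ay":0,"x":0,"y":0.02,"z":0,"az":0,"gripper":0},{"ax":0,"ay":0,"x":0,"y":0.02,"z":0,"az":0,"gripper":0}]'
python3 d.py -0.035 0.04 0.266
```

```text
t: 10.35
position: [0.5734, -0.2688, 0.2677]
orientation: [3.12, 0.361, 0.001]
contact_force: [1.1, -0.4, -0.9]
grip_width: -0.0001
grasp_force: 0.0
at [ 0.5734 -0.2688  0.2677] in analyser [np.float64(-0.043043590914894465), np.float64(0.04023317668743161)] goal [ 0.575  -0.2767  0.266 ] units [-0.001   0.0401  0.0086] yaw err deg of tool y 0.009870318544491758 F [ 1.059  -0.3932 -0.8843] 10.35
t: 10.65
position: [0.5741, -0.2717, 0.2674]
orientation: [3.12, 0.362, 0.0]
contact_force: [0.1, 0.9, -0.4]
grip_width: -0.0
grasp_force: 0.0
at [ 0.5741 -0.2717  0.2674] in analyser [np.float64(-0.040010561134475424), np.float64(0.040296086416664996)] goal [ 0.575  -0.2767  0.266 ] units [-0.0014  0.0249  0.0072] yaw err deg of tool y 0.05564154768208836 F [ 0.1201  0.8585 -0.428 ] 10.65
```

```bash
python3 -m pendant '[{"ax":0,"ay":0,"x":0,"y":0.01,"z":0,"az":0,"gripper":0},{"ax":0,"ay":0,"x":0,"y":0.02,"z":0,"az":0,"gripper":0},{"ax":0,"ay":0,"x":0,"y":0.02,"z":0,"az":0,"gripper":0}]'
python3 -m pendant '[{"ax":0,"ay":0,"x":0,"y":0.01,"z":0,"az":0,"gripper":0},{"ax":0,"ay":0,"x":0,"y":0.01,"z":0,"az":0,"gripper":0}]'
python3 d.py -0.035 0.04 0.266
```

```text
t: 10.95
position: [0.5746, -0.2736, 0.2671]
orientation: [-3.115, -0.362, 0.002]
contact_force: [-1.1, 5.0, 1.6]
grip_width: 0.0001
grasp_force: 2.9
t: 11.15
position: [0.5748, -0.2743, 0.2668]
orientation: [-3.112, -0.362, 0.004]
contact_force: [-2.8, 9.1, 2.5]
grip_width: -0.0002
grasp_force: 4.4
at [ 0.5748 -0.2743  0.2668] in analyser [np.float64(-0.0374114982053366), np.float64(0.040363072723610366)] goal [ 0.575  -0.2767  0.266 ] units [-0.0017  0.012   0.0041] yaw err deg of tool y 0.09504938427697995 F [-2.798   9.1167  2.5323] 11.15
```

```bash
python3 -m pendant '[{"ax":0,"ay":0,"x":0,"y":0.01,"z":0,"az":0,"gripper":0},{"ax":0,"ay":0,"x":0,"y":0.02,"z":0,"az":0,"gripper":0},{"ax":0,"ay":0,"x":0,"y":0.02,"z":0,"az":0,"gripper":0}]'
python3 -m pendant '[{"ax":0,"ay":0,"x":0,"y":-0.1,"z":0,"az":0,"gripper":0},{"ax":0,"ay":0,"x":0,"y":-0.3,"z":0,"az":0,"gripper":0},{"ax":0,"ay":0,"x":0,"y":-0.5,"z":0,"az":0,"gripper":0},{"ax":0,"ay":0,"x":0,"y":-0.7,"z":-0.2,"az":0,"gripper":0},{"ax":0,"ay":0,"x":0,"y":-0.95,"z":-0.4,"az":0,"gripper":0},{"ax":0,"ay":0,"x":0,"y":-0.95,"z":-0.6,"az":0,"gripper":0},{"ax":0,"ay":0,"x":0,"y":-0.95,"z":-0.6,"az":0,"gripper":0},{"ax":0,"ay":0,"x":0,"y":-0.95,"z":-0.6,"az":0,"gripper":0}]'
python3 - <<'E'
from d import *
c=cam('scene'); 
for P in [(-.013,.04,.275),(-.058,.04,.285),(-.22,.04,.072)]: 
    p=proj(c,A(*P)); print(P,(p-[100,180])*2.6)
for r in manip.recognise('lever_bar',c)[:2]:
    w=world(c,r['centre']); print(r['conf'],w,(w-O)@ex,(w-O)@ey)
a=c['pixels'][180:400,100:400]; c['pixels']=cv2.resize(a,None,fx=2.6,fy=2.6); save(c,'s4.png')
E
```

```text
t: 11.45
position: [0.575, -0.275, 0.2667]
orientation: [-3.104, -0.362, 0.008]
contact_force: [-6.0, 15.9, 4.3]
grip_width: -0.0003
grasp_force: 8.6
t: 12.25
position: [0.5336, -0.0963, 0.3905]
orientation: [3.117, 0.363, 0.009]
contact_force: [-0.4, -0.6, -1.0]
grip_width: -0.0001
grasp_force: 0.0
(-0.013, 0.04, 0.275) [230.5397 204.5083]
(-0.058, 0.04, 0.285) [274.4273 156.7876]
(-0.22, 0.04, 0.072) [437.3472 218.1961]
0.59 [ 0.5824 -0.2965  0.2802] -0.01398867128162675 0.04271975645057557
0.5 [0.6644 0.4056 0.0314] -0.6791523078581481 0.2826781123544203
```

View pics/s4.png

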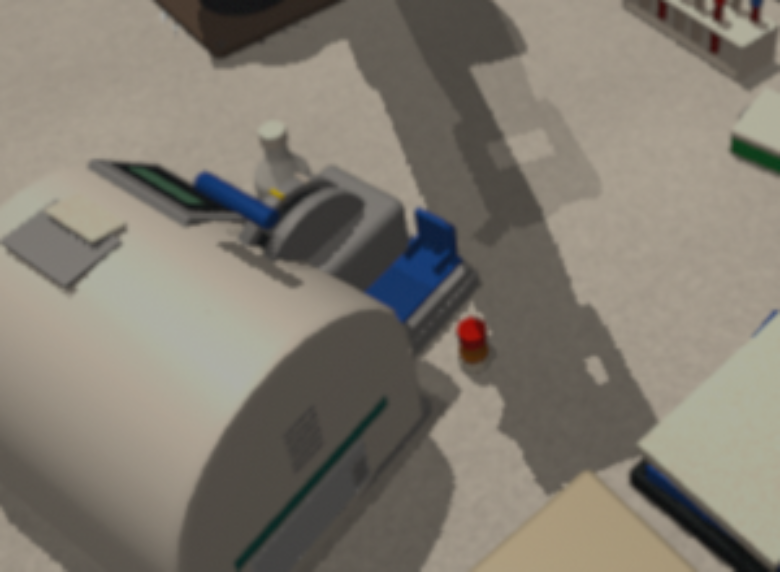

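The lever bar is at crop ≈(236,199), where the second stop should be (231,205), at measured x = -0.014. The tab top at ≈(437,220) is at its home position, and the vial and bottle have not moved. The hand is clear, so I'll hand in.

```bash
python3 -c "
from bench import manip
print(manip.sign_off())"
```

```text
the job is handed in; nothing more can be done
None
```

The job is handed in: the carriage is fully home, the lever is at its second stop, the vial and bottle beside the track have not moved, and the hand is clear, all checked in the last camera picture; the sign-off call returned no verdict.

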